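Slide the vial carrier over the sill onto the stage and bolt it

TASK

Take the small sled carrier with the two vials standing on it, line it up with the low metal stage and slide it, without lifting it off, over the stage's front edge and between the rails, so gently that neither vial falls. Push on until the carrier meets the end stop and keep it pressed there with about 10 N for a full second (20 N is too much). Then push the stage's sliding bolt fully in over the carrier, let go of everything, and leave the timer, beaker and petri dish where they are.

Things in the scene. Friction and masses are not known exactly. Their poses are not given: they have to be found in the camera images.
- stage: Low fixed aluminium stage on the worktop, with two rails. Origin: middle of its front edge (the sill), on the worktop; x points into the stage (away from the robot, the way the carrier goes in), y left, z up. Plate 145 mm long (x), 124 mm wide, 4 mm high: the sill is a square 4 mm step up from the worktop.
- stage_mouth (a point): Middle between the front ends of the stage's rails, 28 mm in front of the sill, on the worktop; axes as the stage. The rails run along x, 94 mm apart inside, symmetric, tops 14 mm above the worktop; their front ends (from 28 mm before the sill to the sill) flare to a mouth of about 102 mm.
- stage_end (a point): Point on the stage's middle line, 118 mm past the sill, z = 14 mm; axes as the stage. A rigid dark steel end stop (90 mm wide, top at z = 24 mm) stands across the stage near here, but it is set by hand: its near face lies up to 6 mm before or behind this point, differently each time, unmeasured; it must be found by touch.
- carrier: Loose aluminium carrier, 110 mm long (x), 88 mm wide, 0.25 to 0.5 kg. Origin: middle of its underside; x points to its nose, which goes in first and faces roughly the stage. Plate at z = 6 to 10 mm on two smooth steel runners (friction 0.2 to 0.3), turned up 18 degrees at the nose: pushed forward they ride up a 4 mm step (a few N). A 4 mm rim on its front third (from x = 15 mm) rings the vials. Flat nose face at x = 55 mm.
- carrier_grip (a point): Middle of the carrier's black upright grip block at its rear: 14 mm (x) by 24 mm (y), from z = 10 to 46 mm above the carrier's underside; this point is at x = -48, z = 28 mm in the carrier's frame, same axes. The block's flat back, 7 mm behind this point, is flush with the carrier's rear end. Pinch it along y or push it from behind.
- vial_a_mid (a point): Capped vial with a blue cap, 15 mm wide, 50 mm tall, 14 g, standing free on the carrier's front half, on the left. Point half-way up; z along the vial.
- vial_b_mid (a point): Capped vial with a black cap, the same size, standing free beside it on the right.
- bolt (a joint): Sliding bolt in a small bridge on the right side of the stage: 0 = withdrawn (at the start), 0.028 m = fully in (rigid end of travel), its tongue then 3 mm above the carrier's plate. Slides along the stage's +y with about 1.5 N of friction and stays where it is left.
- bolt_pin (a point): Upright steel pin of the bolt, 10 mm round, from z = 21 to 51 mm above the worktop; this point is on its axis at z = 36 mm. Withdrawn it stands at x = 58, y = -95 mm in the stage's frame and moves 28 mm in +y when the bolt is pushed in. The bridge it slides through lies at y = -55 to -69 mm, top at z = 27 mm.
- shelf_post (a point): Foot of the square upright post (60 x 40 mm, 0.84 m tall, fixed) that carries the overhead shelf, on the worktop left of the work; keep the arm clear of it when swinging over to the work (fold in first).
- timer: Bystander: flat white timer, 64 x 64 x 20 mm, left of the carrier. Origin under its centre.
- beaker: Bystander: clear beaker, 63 mm wide, 75 mm tall, left of the stage. Origin under its centre.
- petri_dish: Bystander: clear petri dish, 61 mm wide, 13 mm high, right of the carrier. Origin under its centre.

How it is judged (in metres and radians):
On the way, in this order (a step that is already met when the one before it is completed fails the run):
1. the carrier is over the sill, flat on the stage between the rails (x of carrier_grip in the frame of stage above -0.018 m and z of carrier_grip in the frame of stage above 0.03 m and angle between carrier_grip's own z axis and vertical below 0.05 rad), for 0.1 s.
2. the carrier is pressed against the end stop with more than 3 N for half a second (contact force between carrier and stop_face above 3 N), for 0.5 s.
3. the bolt is pushed in over the carrier (value of joint bolt above 0.024 m), for 0.2 s.
At the end, for the whole second after the job is handed in: The carrier lies flat on the stage between the rails, its nose within about 3 mm of the end stop, the bolt at least 24 mm in over it, both vials upright (within 0.1 rad) on the carrier, everything at rest (horizontal distance between stop_face and carrier_grip below 0.1125 m and z of carrier_grip in the frame of stage between 0.03 and 0.035 m and angle between carrier_grip's own z axis and vertical below 0.04 rad and angle between the x axis of carrier_grip and the x axis of stage, either way round below 0.06 rad and value of joint bolt above 0.024 m and angle between each of vial_a_mid, vial_b_mid's own z axis and vertical below 0.1 rad and distance between each of vial_a_mid, vial_b_mid and carrier_grip below 0.115 m and linear speed of carrier below 0.01 m/s); the robot touches nothing.
It fails at once if a vial tips by more than 0.35 rad (angle between any of vial_a_mid, vial_b_mid's own z axis and vertical above 0.35 rad).
It fails at once if the carrier is pressed against the end stop with more than 20 N (contact force between carrier and stop_face above 20 N).
It fails at once if the carrier is rammed or jammed against the stage with more than 25 N (contact force between carrier and stage above 25 N).
It fails at once if the carrier is lifted rather than slid (grip block more than 12 mm above its height on the stage) (height (world z) of carrier_grip above 0.044 m).
It fails at once if a bystander is moved by more than 20 mm (distance of any of timer, beaker, petri_dish from where it was at the start of the episode above 0.02 m).
It also fails if it takes over 69 s, if anything falls off the work surface, if the arm or the gripper's body presses on something with over 40 N, if the wrist force passes 120 N, or if a joint passes its speed limit or range.

ROBOT

A 6-joint arm with a two-finger parallel gripper is mounted at the origin on a cart in front of the work surface, level with it; the furniture and walls round the work are solid. World frame = base frame: x ahead of the robot, y to its left, z up, the work surface at z = 0. Lengths are in m, angles in degrees, forces in N, time in s.
With the tool pointing down it reaches from about 0.4 to 0.825 m from the base axis. Payload 7 kg.
Tool frame: the origin (TCP) lies at the very end of the fingers, on their centre line; the grasp point (between the pads) lies r.grip_depth behind it (r.grip_depth is the distance from the TCP to the grasp point, in m); z points along the fingers, y is the direction in which the jaws open and shut (so a half turn about z gives the same grasp; the last joint's range is limited). The gripper opens to 88 mm and grips with 3 to 60 N. Pads are 19 mm wide; open, the fingers measure 130 mm over their backs; the gripper's body (78 mm by 193 mm) begins 47 mm behind the grasp point.
Start: joints at [-55.285, 20.546, 0.682, 0, -70.136, -16.507], TCP at [0.211, -0.641, 0.227] pointing down, gripper open.
Joint ranges: [-176.03, 176.03], [-82.01, 121.73], [-58.28, 71.71], [-173.87, 95.51], [-174.79, -0.11], [-173.66, 173.66]. Speed limits (degrees/s): [136.94, 136.94, 172.46, 180, 180, 180].

INTERFACE

Orientations are given as [roll, pitch, yaw] about the fixed x, y, z axes, in that order (R = Rz(yaw) Ry(pitch) Rx(roll)).
In Python, from plant import get_state, vision, r gives the robot as it stands.
- The arm moves only by the shell command python3 -m handwheel 'ROWS' [FORCE]. ROWS is JSON, a list of rows, each a list of 5 numbers: the shift along the tool's x, y, z in mm, then the turn about the tool's z in degrees, then the finger opening in mm, from 0 to 87.6. A call has exactly 8 rows; each row shifts and turns the commanded pose from where the row before left it, along the tool's axes as they then stand; what a row does not reach is not made up. A row lasts 1/8 s, in which the tool goes at most 62.5 mm and 10.7 degrees, less where a joint would pass 70% of its speed; a pose out of reach is approached as far as the arm can. A call with a gripper value outside its range is refused whole. The fingers move at their own pace and stop on an object; FORCE is the grip in N (left out, the last holds). Time passes only in rows, so rows that do not move let the fingers close, or fill a call up. It gives the time, the measured TCP pose, the force and the opening at its end, in the units of the state.
- get_state(): the state, without advancing time (a new reading comes with each control period).
- vision.capture(name): name is "scene" or "top"; returns a dict with "color" (480x640x3 uint8, red, green, blue), "range_z" (480x640 float32, m along the optical axis (not along the pixel's ray), 0 where there is no reading), "K" (3x3 intrinsics, pixels), "R" (3x3) and "t" (3): a world point X has camera coordinates R X + t. Camera axes: x right, y down, z forward; pixel columns grow to the right and rows downward; lengths in m; the calibration is good to about 2 mm. A picture is of the moment at which its call begins.
- r.close_job(): hands the job in, once; it reports no verdict.
The state is a dict: "time_s": time; "joints": joint angles; "qd": joint speeds; "joint_torque": joint torques, N m; "tcp_pos": TCP position; "eef_rot": TCP orientation; "contact_force": force on the tool from outside, world axes, zero at the start; "moment": the same for the moment, N m; "gripper_width": finger opening in m.
Only numpy, scipy, OpenCV 4.12 (cv2) and the standard library are available. Lean on these libraries where they do the work, as an engineer would, in place of code of your own. Each camera call takes 0.05 s, during which the arm holds its last target. There are 200 camera calls.

## Working session

There is one attempt and no reset: what is moved stays moved. The work goes in short steps, Python scripts to look and compute and a shell command to move; the robot and the scene stay as the last step left them, time stands still between calls to the robot, and variables do not carry over. Pictures are saved under pics/ and viewed, about 8 in all and at most 12, crops included, and the job is handed in when it is done.

```bash
ls; mkdir -p pics
python3 - <<'E'
from plant import get_state, vision, r
import cv2,numpy as np
print(get_state(), r.grip_depth)
for n in("scene","top"):
    c=vision.capture(n); cv2.imwrite(f"pics/{n}0.png",c["color"][:,:,::-1]); np.savez(f"{n}0.npz",**c); print(n,c["K"],c["R"],c["t"], -c["R"].T@c["t"])
E
```

```text
pics
{'time_s': 0.0, 'joints': array([-5.52837336e+01,  2.05916192e+01,  6.32064948e-01, -1.85138424e-02,
       -7.01380975e+01, -1.65061137e+01]), 'qd': array([ 0.03830224, -0.03383984,  0.07508462,  0.13199806,  0.03836931,
       -0.09381439]), 'joint_torque': array([-1.44930429e-03, -5.82712913e+01,  2.93066275e+01,  6.99723288e+00,
        7.10776090e-03, -1.41165874e-04]), 'tcp_pos': array([ 0.21072708, -0.6407213 ,  0.22561271]), 'eef_rot': array([ 1.79901427e+02, -1.10602121e-02, -1.61796143e+02]), 'contact_force': array([ 1.37654938,  0.44106976, -0.19043761]), 'moment': array([-0.011806  ,  0.01152601, -0.03233012]), 'gripper_width': 0.08758240445310576} 0.0188
scene [[559.09640974   0.         323.63997434]
 [  0.         559.09640974 229.43819141]
 [  0.           0.           1.        ]] [[ 0.53994599 -0.84169335  0.00326155]
 [-0.49187638 -0.31867823 -0.81024799]
 [ 0.68301973  0.43588588 -0.58607811]] [-0.38684139  0.30533851  0.71609038] [-0.1300416  -0.54043077  0.66834651]
top [[548.1320145    0.         315.13534617]
 [  0.         548.1320145  239.3370583 ]
 [  0.           0.           1.        ]] [[-0.14648034 -0.98920931 -0.00290679]
 [-0.96266115  0.14322416 -0.229718  ]
 [ 0.2276555  -0.03085091 -0.97325289]] [-0.0148909  0.5819889  0.803815 ] [ 0.37508397 -0.07328666  0.91596531]
```

View pics/top0.png

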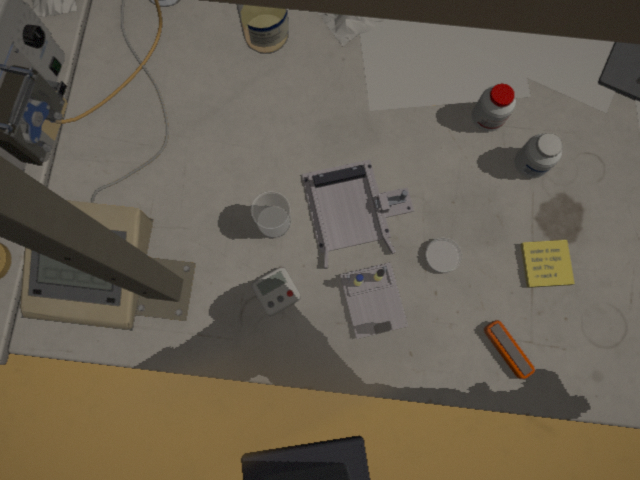

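View pics/scene0.png

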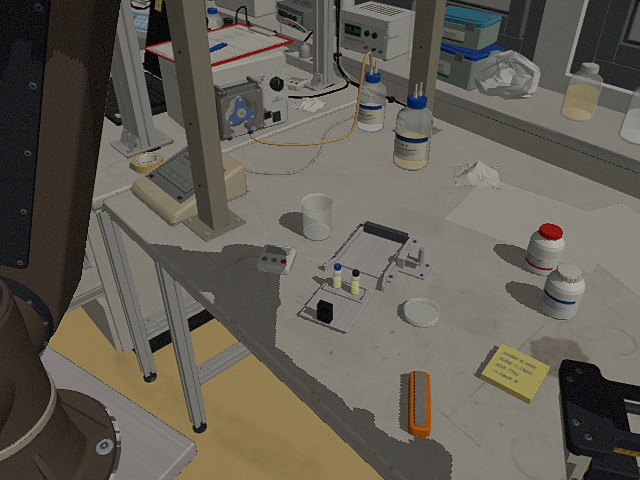

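Top view: stage at about px (303–385, 165–250), with the dark end stop at its top end. The carrier is at (345–405, 265–335), with its black grip at (382,326). The timer is at (276,290), the beaker at (271,215), the petri dish at (441,255) and the post on the left. Next I'll rectify this view for measuring.

```bash
cat > h.py <<'E'
import numpy as np,cv2
def load(n):
    return dict(np.load(n))
def onplane(c,u,v,z):
    d=c["R"].T@np.linalg.inv(c["K"])@np.array([u,v,1.]); o=-c["R"].T@c["t"]
    return o+d*(z-o[2])/d[2]
def proj(c,X):
    p=c["K"]@(c["R"]@np.asarray(X,float)+c["t"]); return p[:2]/p[2]
def ortho(c,z,x0,x1,y0,y1,s):  # s px per m ; x up, y left
    W,H=int((y1-y0)*s),int((x1-x0)*s)
    wp=[(x1,y1),(x1,y0),(x0,y0),(x0,y1)]
    src=np.float32([proj(c,(a,b,z)) for a,b in wp]); dst=np.float32([(0,0),(W,0),(W,H),(0,H)])
    im=cv2.warpPerspective(c["color"][:,:,::-1].copy(),cv2.getPerspectiveTransform(src,dst),(W,H),flags=cv2.INTER_CUBIC)
    im=cv2.convertScaleAbs(im,alpha=1.5)
    for x in np.arange(np.ceil(x0*20)/20,x1,.05):
        v=int((x1-x)*s); cv2.line(im,(0,v),(W,v),(0,255,255),1); cv2.putText(im,f"{x:.2f}",(0,v-2),0,.4,(0,0,255))
    for y in np.arange(np.ceil(y0*20)/20,y1,.05):
        u=int((y1-y)*s); cv2.line(im,(u,0),(u,H),(0,255,255),1); cv2.putText(im,f"{y:.2f}",(u,H-3),0,.4,(0,0,255))
    return im
E
python3 - <<'E'
from h import *
c=load("top0.npz")
for p in [(303,180),(372,165),(385,330),(345,265),(385,232),(180,290),(382,326)]: print(p,onplane(c,*p,0.005).round(3))
x0,x1,y0,y1=.38,.73,-.25,.02
# write at plane z=.01
cv2.imwrite("pics/o1.png",ortho(c,.01,.37,.74,-.26,.1,1600)[:, :])
E
```

```text
(303, 180) [ 0.697 -0.097  0.005]
(372, 165) [ 0.707 -0.221  0.005]
(385, 330) [ 0.42  -0.193  0.005]
(345, 265) [ 0.537 -0.146  0.005]
(385, 232) [ 0.583 -0.222  0.005]
(180, 290) [0.535 0.134 0.005]
(382, 326) [ 0.427 -0.19   0.005]
```

View pics/o1.png

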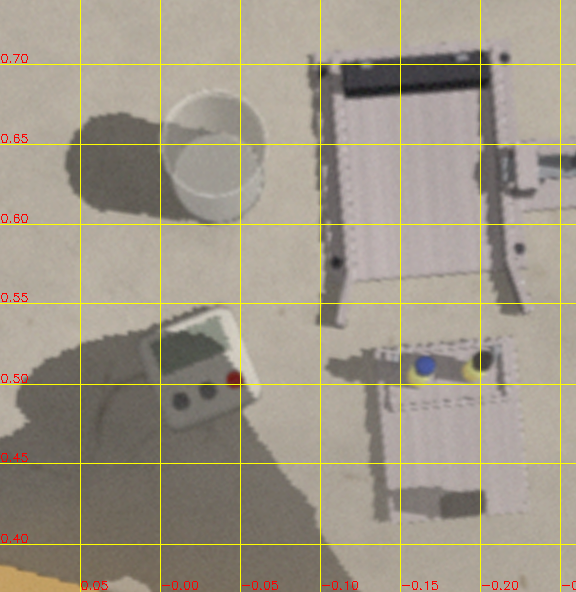

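Rectified view: the carrier plate's corners are at about (376,348), (516,337), (527,513) and (387,520), which gives 88x108 mm with yaw about +3.6°. The sill runs from (345,282) to (490,272), giving stage yaw about +4°. I'll refine both by fitting model edges in both cameras.

```bash
cat > fit.py <<'E'
from h import *
from scipy.optimize import minimize
from scipy.ndimage import map_coordinates
def seg(a,b,n=60): return np.linspace(a,b,n)
def rect(x0,x1,y0,y1,z): 
    q=[(x0,y0,z),(x0,y1,z),(x1,y1,z),(x1,y0,z)]; return [seg(q[i],q[(i+1)%4]) for i in range(4)]
f=np.array
CAR=rect(-.055,.055,-.044,.044,.010)+rect(-.055,-.041,-.012,.012,.046)
STG=[seg((0,-.047,.004),(0,.047,.004)),seg((0,.047,.014),(.11,.047,.014)),seg((0,-.047,.014),(.05,-.047,.014)),seg((0,-.047,.014),(.11,-.047,.014)),
 seg((0,.047,.014),(-.028,.051,.014)),seg((0,-.047,.014),(-.028,-.051,.014))]
def gm(c,s):
    g=cv2.GaussianBlur(cv2.cvtColor(c["color"],cv2.COLOR_RGB2GRAY).astype(np.float32),(0,0),s)
    return np.hypot(cv2.Sobel(g,-1,1,0),cv2.Sobel(g,-1,0,1))
def place(P,p):
    C,S=np.cos(p[2]),np.sin(p[2]); return np.c_[p[0]+C*P[:,0]-S*P[:,1],p[1]+S*P[:,0]+C*P[:,1],P[:,2]]
def px(c,P):
    q=(P@c["R"].T+c["t"])@c["K"].T; return q[:,:2]/q[:,2:]
def fit(M,p0,cams,sig=(2.5,1.2)):
    P=np.vstack(M); p=f(p0,float)
    for s in sig:
        G=[gm(c,s) for c in cams]
        cost=lambda p:-sum(map_coordinates(g,px(c,place(P,p)).T[::-1],order=1).mean() for c,g in zip(cams,G))
        p=minimize(cost,p,method="Nelder-Mead",options=dict(initial_simplex=[p,p+[.004,0,0],p+[0,.004,0],p+[0,0,.03]])).x
    return p,-cost(p)
def draw(im,c,M,p,k,o,col):
    for s in M: cv2.polylines(im,[np.int32((px(c,place(s,p))-o+.5)*k)],False,col,1)
E
python3 - <<'E'
from fit import *
T,S=load("top0.npz"),load("scene0.npz")
for nm,M,p0 in(("car",CAR,[.4716,-.1825,.063]),("stg",STG,[.567,-.1605,.068])):
    for k,cs in(("both",[T,S]),("top",[T]),("scene",[S])):
        p,v=fit(M,p0,cs); print(nm,k,(p[:2]*1e3).round(1),np.degrees(p[2]).round(2),round(v,1))
        if k=="both": exec(nm+"=p")
np.save("p0.npy",[car,stg])
out=[]
for c,o,sz in((T,(290,155),(130,190)),(S,(290,210),(150,130))):
    k=3; im=c["color"][o[1]:o[1]+sz[1],o[0]:o[0]+sz[0],::-1]; im=cv2.resize(im,None,fx=k,fy=k,interpolation=cv2.INTER_CUBIC); im=cv2.convertScaleAbs(im,alpha=1.4)
    draw(im,c,CAR,car,k,o,(0,255,0)); draw(im,c,STG,stg,k,o,(0,0,255)); 
    out.append(cv2.copyMakeBorder(im,0,570-im.shape[0],0,0,0))
im=np.hstack(out)[:, :800]; cv2.imwrite("pics/fit1.png",im[:600])
E
```

```text
car both [ 470.4 -178.5] 13.15 166.5
car top [ 471.6 -182.1] 4.26 55.6
car scene [ 469.6 -176.9] 15.8 120.6
stg both [ 571.1 -159.6] 4.06 122.8
stg top [ 566.  -159.7] 3.14 67.1
stg scene [ 571.8 -165.3] 4.2 92.1
```

View pics/fit1.png

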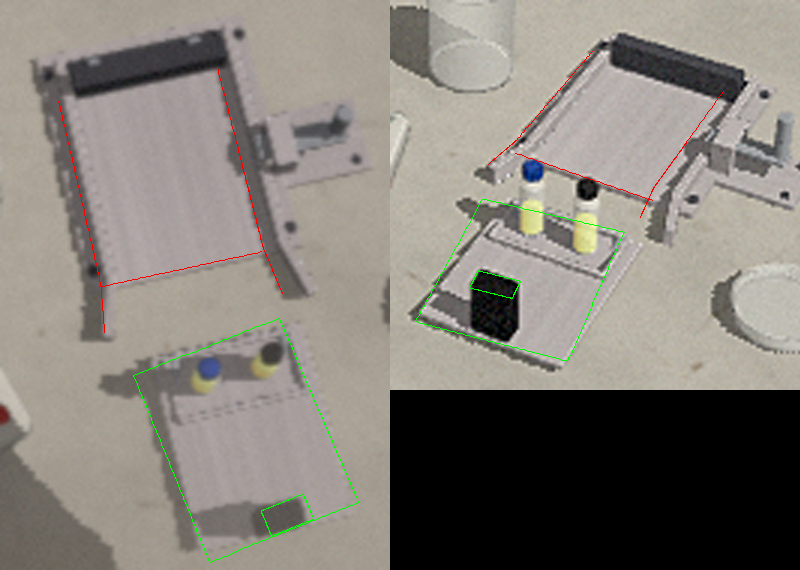

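The overlay shows the carrier fit locked onto a wrong edge: green is rotated about 9° too far, so the top-only fit of about 4° is the right one. The left rail's inner edge is at about (75,100)–(106,280) and the right rail's at (243,100)–(275,250). I'll enlarge the stage and pick the points by hand.

Run:
```python
from fit import *
T,S=load("top0.npz"),load("scene0.npz")
k=6;o=(298,160)
im=T["color"][160:260,298:425,::-1]; im=cv2.convertScaleAbs(cv2.resize(im,None,fx=k,fy=k,interpolation=cv2.INTER_CUBIC),alpha=1.5)
cv2.imwrite("pics/st.png",im)
w=lambda c,o,k,u,v,z:onplane(c,u/k-.5+o[0],v/k-.5+o[1],z)
for n,q in dict(FR=(308,322),FL=(150,360),RL=(205,553),RR=(352,508)).items(): print(n,(w(T,(290,155),3,*q,.01)*1e3).round(1))
for n,q in dict(sFR=(640-390,242),sRL=(413-390,320),sRR=(567-390,361),).items(): print(n,(w(S,(290,210),3,*q,.01)*1e3).round(1))
for n,q in dict(bl=(471,287),bf=(481,269),br=(514,299),bfr=(520,281)).items(): print(n,(w(S,(290,210),3,q[0]-390,q[1],.046)*1e3).round(1))
for n,q in dict(bl=(265,512),bf=(302,498),br=(310,520)).items(): print(n,(w(T,(290,155),3,*q,.046)*1e3).round(1))
```

```text
FR [ 529.5 -224.4   10. ]
FL [ 521.2 -133.5   10. ]
RL [ 412.1 -146.4   10. ]
RR [ 424.2 -229.7   10. ]
sFR [ 531.5 -220.7   10. ]
sRL [ 407.4 -146.2   10. ]
sRR [ 426.8 -233.3   10. ]
bl [ 415.1 -179.6   46. ]
bf [ 429.7 -176.5   46. ]
br [ 419.8 -203.7   46. ]
bfr [ 433.2 -199.1   46. ]
bl [ 426.9 -178.1   46. ]
bf [ 431.3 -198.5   46. ]
br [ 419.4 -200.6   46. ]
```

View pics/st.png

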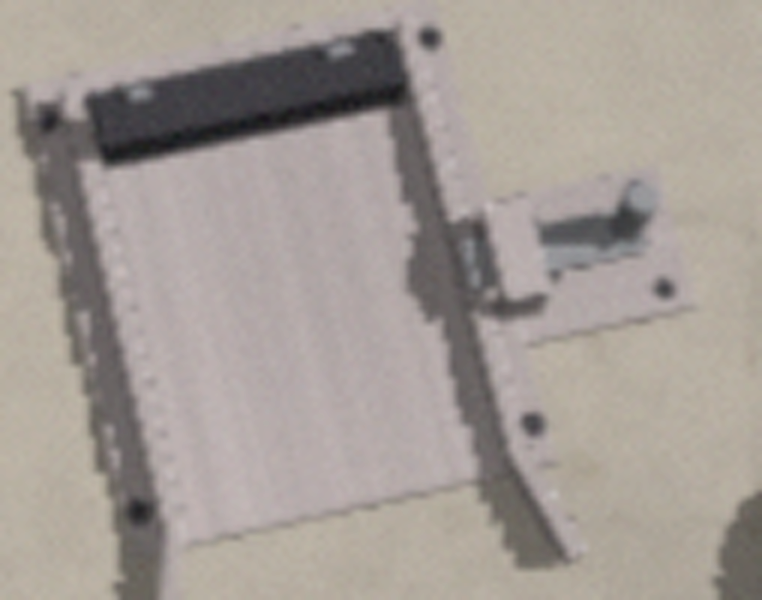

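Enlarged stage: sill from (185,545) to (480,482). Right rail's inner top edge runs (432,115)–(513,455), with the flare ending at (572,560). Left rail's inner edge is about (97,165)–(178,530), and the pin top is at (640,192). Next I'll convert these.

Run:
```python
from fit import *
T=load("top0.npz")
w=lambda u,v,z:onplane(T,u/6-.5+298,v/6-.5+160,z)
d=dict(silL=(185,545,.004),silR=(480,482,.004),rR1=(432,115,.014),rR0=(513,455,.014),flR=(570,560,.014),rL1=(97,165,.014),rL0=(178,530,.014),pin=(640,192,.051),stopL=(108,163,.004),stopR=(405,102,.004),stL=(105,148,.024),stR=(402,88,.024))
for n,q in d.items(): print(n,(w(*q)*1e3).round(1))
for y in (3,4,5,6): 
  p=[.566,-.162,np.radians(y)]
  L={n:place(np.linalg.inv(np.eye(3))@np.array([w(*q)]).reshape(1,3)-[p[0],p[1],0],[0,0,-p[2]])[0] for n,q in d.items()}
  print(y,{n:(v[:2]*1e3).round(1).tolist() for n,v in L.items()})
```

```text
silL [ 566.1 -121.6    4. ]
silR [ 571.9 -207.5    4. ]
rR1 [ 679.2 -211.1   14. ]
rR0 [ 576.  -216.5   14. ]
flR [ 543.9 -227.    14. ]
rL1 [ 678.5 -113.    14. ]
rL0 [ 568.5 -119.8   14. ]
pin [ 636.2 -258.3   51. ]
stopL [ 681.9 -116.7    4. ]
stopR [ 687.7 -205.4    4. ]
stL [ 679.8 -115.6   24. ]
stR [ 685.1 -202.4   24. ]Traceback (most recent call last):
  File "<stdin>", line 8, in <module>
ValueError: matmul: Input operand 1 has a mismatch in its core dimension 0, with gufunc signature (n?,k),(k,m?)->(n?,m?) (size 1 is different from 3)
```

Carrier: yaw about 7°, grip at about (424,-190) mm. Stage: origin about (569.7,-167.8) mm, yaw about 3.5°. The pin, rails and sill agree with this to about 2 mm. Now I'll move above the grip.

```bash
python3 -m handwheel '[[-34,36,0,0,50],[-34,36,0,0,50],[-34,36,0,0,50],[-34,36,0,0,50],[-34,36,0,0,50],[-34,36,0,0,50],[-34,36,0,0,50],[-34,36,0,0,50]]' 10
python3 -m handwheel '[[-35,37,0,0,50],[-35,37,0,0,50],[0,0,0,5.6,50],[0,0,0,5.6,50],[0,0,30,0,50],[0,0,30,0,50],[0,0,30,0,50],[0,0,0,0,50]]'
```

```text
time_s: 1.1
tcp_pos: [0.3796, -0.281, 0.2265]
eef_rot: [180.0, 0.0, -161.8]
contact_force: [-0.4, 0.4, 0.0]
gripper_width: 0.0499
time_s: 2.1
tcp_pos: [0.4208, -0.1903, 0.1347]
eef_rot: [179.9, -0.3, -173.0]
contact_force: [-0.4, -0.0, 0.8]
gripper_width: 0.05
```

Run:
```python
from fit import *
from plant import vision,get_state
p=get_state()["tcp_pos"]
out=[]
for n,o,sz,k in(("scene",(270,190),(170,160),3),("top",(310,230),(110,120),2.6)):
    c=vision.capture(n); im=c["color"][o[1]:o[1]+sz[1],o[0]:o[0]+sz[0],::-1]
    im=cv2.convertScaleAbs(cv2.resize(im,None,fx=k,fy=k,interpolation=cv2.INTER_CUBIC),alpha=1.4)
    u=px(c,np.array([p,[p[0],p[1],.046]])); 
    for q in u: cv2.circle(im,tuple(np.int32((q-o+.5)*k).tolist()),3,(0,0,255),-1)
    out.append(cv2.copyMakeBorder(im,0,480-im.shape[0],0,0,0))
cv2.imwrite("pics/g1.png",np.hstack(out)[:,:800])
```

```text
(no output)
```

View pics/g1.png

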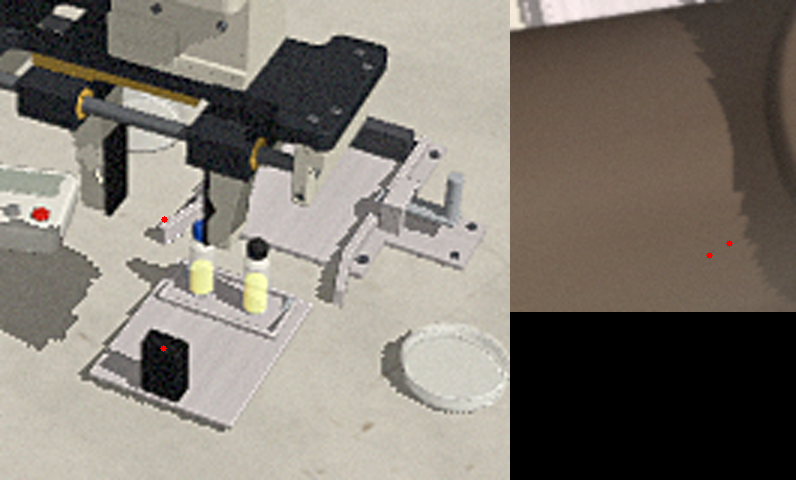

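The picture shows the fingertips straddling the block, with the vials at (201,265) and (256,275) clear. The projected TCP point falls on the block top at about (163,348), roughly 3 mm behind its centre. I'll go forward 3 mm, descend and close gently.

```bash
python3 -m handwheel '[[-3,0,20,0,50],[0,0,20,0,50],[0,0,20,0,50],[0,0,20,0,50],[0,0,15,0,50],[0,0,12,0,50],[0,0,8,0,45],[0,0,4,0,40]]' 8
python3 -m handwheel '[[0,0,0,0,36],[0,0,0,0,32],[0,0,0,0,29],[0,0,0,0,27],[0,0,0,0,25],[0,0,0,0,23],[0,0,0,0,20],[0,0,0,0,15]]' 8
python3 - <<'E'
from fit import *
from plant import vision,get_state
s=get_state();print(s["tcp_pos"],s["eef_rot"],s["contact_force"])
c=vision.capture("scene"); o=np.array((270,190));k=3.5
im=c["color"][190:350,270:440,::-1]; im=cv2.convertScaleAbs(cv2.resize(im,None,fx=k,fy=k,interpolation=cv2.INTER_CUBIC),alpha=1.4)
p=s["tcp_pos"];a=np.radians(s["eef_rot"][2]+180)
car=[p[0]+.048*np.cos(a),p[1]+.048*np.sin(a),a]; print(car)
draw(im,c,CAR,car,k,o,(0,255,0)); draw(im,c,STG,[.5697,-.1678,np.radians(3.5)],k,o,(0,0,255)); cv2.imwrite("pics/g2.png",im)
E
```

```text
time_s: 3.2
tcp_pos: [0.4259, -0.1901, 0.0176]
eef_rot: [-180.0, 0.0, -173.0]
contact_force: [-0.1, -0.3, -0.2]
gripper_width: 0.0419
time_s: 4.2
tcp_pos: [0.4255, -0.19, 0.0176]
eef_rot: [180.0, -0.0, -173.0]
contact_force: [-1.9, 2.6, 3.3]
gripper_width: 0.0242
[ 0.42553887 -0.19003635  0.01759278] [ 1.79995670e+02 -7.80338491e-03 -1.72993000e+02] [-1.89809584  2.59108142  3.26486649]
[np.float64(0.4731803732435994), np.float64(-0.18418079634189327), np.float64(0.12229522408964241)]
```

View pics/g2.png

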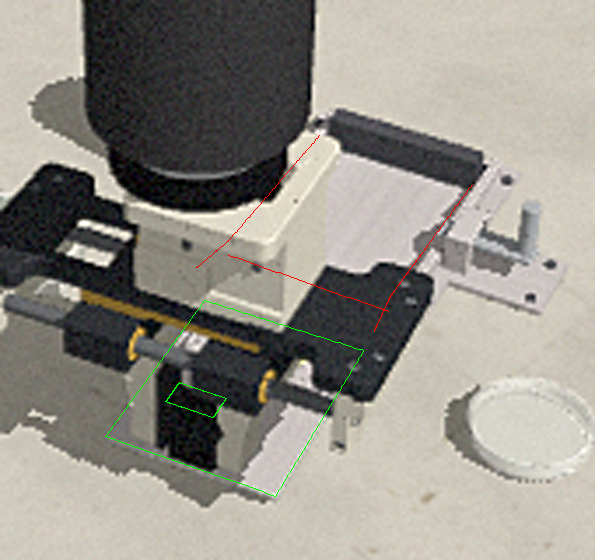

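The grip width of 24.2 mm confirms the pinch, and the overlay matches the carrier's rear-right corner at (275,495). In the stage frame the grip is at x=-145, y=-13.4 mm, with 3.5° too much yaw. I'll align it.

```bash
python3 -m handwheel '[[0,1.2,0,0.4,15],[0,1.8,0,0.45,15],[0,1.8,0,0.45,15],[0,1.8,0,0.45,15],[0,1.8,0,0.45,15],[0,1.8,0,0.45,15],[0,1.8,0,0.45,15],[0,1.4,0,0.4,15]]' 12
cat > st.py <<'E'
from plant import get_state
import numpy as np
s=get_state();d=s["tcp_pos"][:2]-[.5697,-.1678];a=np.radians(3.5);c,q=np.cos(a),np.sin(a);f=s["contact_force"]
print("grip stage mm",(1e3*(c*d[0]+q*d[1])).round(1),(1e3*(-q*d[0]+c*d[1])).round(1),"z",(s["tcp_pos"][2]*1e3).round(1),"yaw",(s["eef_rot"][2]+180-3.5).round(2),"F stage",(c*f[0]+q*f[1]).round(1),(-q*f[0]+c*f[1]).round(1),f[2].round(1),"M",s["moment"].round(2),"w",round(s["gripper_width"]*1e3,1),"t",s["time_s"])
E
python3 st.py
python3 - <<'E'
from fit import *
from plant import vision,get_state
s=get_state()
p=s["tcp_pos"];a=np.radians(s["eef_rot"][2]+180);car=[p[0]+.048*np.cos(a),p[1]+.048*np.sin(a),a]
out=[]
for n,o,sz,k in(("scene",(280,200),(150,140),3),("top",(295,155),(116,185),3)):
    c=vision.capture(n); im=c["color"][o[1]:o[1]+sz[1],o[0]:o[0]+sz[0],::-1]
    im=cv2.convertScaleAbs(cv2.resize(im,None,fx=k,fy=k,interpolation=cv2.INTER_CUBIC),alpha=1.4)
    draw(im,c,CAR,car,k,o,(0,255,0)); draw(im,c,STG,[.5697,-.1678,np.radians(3.5)],k,o,(0,0,255))
    out.append(cv2.copyMakeBorder(im,0,560-im.shape[0],0,0,0))
cv2.imwrite("pics/g3.png",np.hstack(out)[:,:800])
E
```

```text
time_s: 5.25
tcp_pos: [0.4244, -0.1766, 0.0176]
eef_rot: [-180.0, 0.0, -176.5]
contact_force: [-0.7, -2.1, 1.9]
gripper_width: 0.0238
grip stage mm -145.6 0.1 z 17.6 yaw -0.02 F stage -0.8 -2.0 1.9 M [-1.03 -0.06 -0.13] w 23.8 t 5.25
```

View pics/g3.png

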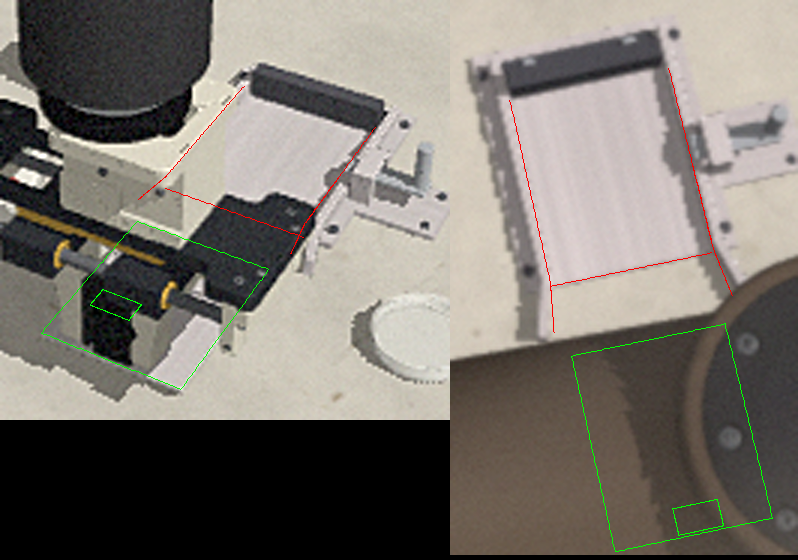

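Stage and carrier overlays agree in both views: red follows the sill and rails, and the carrier's rear corner is at (182,388). Sliding forward now.

```bash
python3 -m handwheel '[[-2,0,0,0,15],[-4,0,0,0,15],[-4,0,0,0,15],[-4,0,0,0,15],[-4,0,0,0,15],[-4,0,0,0,15],[-4,0,0,0,15],[-2,0,0,0,15]]'; python3 st.py
```

```text
time_s: 6.35
tcp_pos: [0.4501, -0.1751, 0.0175]
eef_rot: [180.0, -0.2, -176.5]
contact_force: [-8.0, -0.5, 12.4]
gripper_width: 0.0239
grip stage mm -119.8 -0.0 z 17.5 yaw -0.01 F stage -8.1 -0.0 12.4 M [-0.17  2.65 -0.05] w 23.9 t 6.35
```

The reaction is higher than I expected here (-8 N, +12 N up). I'll look before going on.

```bash
python3 st.py
python3 - <<'E'
from fit import *
from plant import vision,get_state
s=get_state()
p=s["tcp_pos"];a=np.radians(s["eef_rot"][2]+180);car=[p[0]+.048*np.cos(a),p[1]+.048*np.sin(a),a]
out=[]
for n,o,sz,k in(("scene",(270,200),(140,120),4),("top",(315,220),(80,130),3)):
    c=vision.capture(n); im=c["color"][o[1]:o[1]+sz[1],o[0]:o[0]+sz[0],::-1]
    im=cv2.convertScaleAbs(cv2.resize(im,None,fx=k,fy=k,interpolation=cv2.INTER_CUBIC),alpha=1.4)
    if n=="top": draw(im,c,CAR,car,k,o,(0,255,0))
    out.append(cv2.copyMakeBorder(im,0,480-im.shape[0],0,0,0))
cv2.imwrite("pics/g4.png",np.hstack(out)[:,:800])
E
python3 st.py
```

```text
grip stage mm -119.8 -0.0 z 17.5 yaw -0.01 F stage -8.1 -0.0 12.4 M [-0.17  2.65 -0.05] w 23.9 t 6.35
grip stage mm -119.5 -0.0 z 17.5 yaw -0.01 F stage -5.0 0.1 11.0 M [-0.23  2.04  0.02] w 23.8 t 6.45
```

View pics/g4.png

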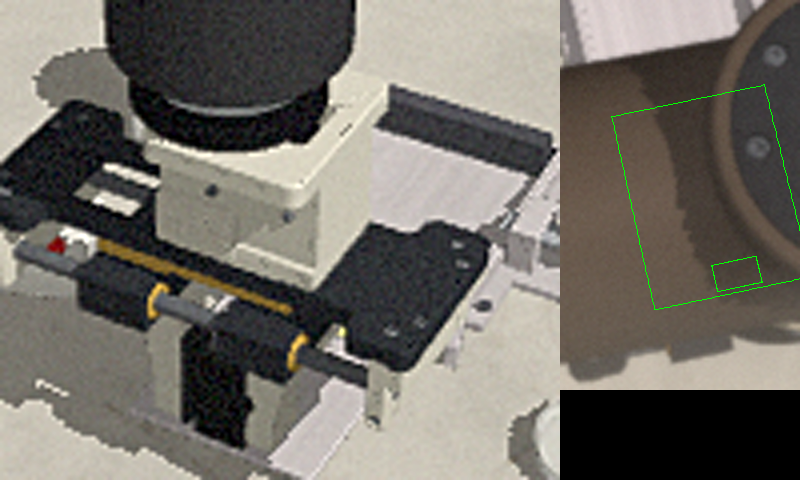

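The picture shows the grip still held and the carrier square, with nothing obviously touching. The force relaxed from -8 to -5 N while standing, so I'll hold one second and read it at rest.

```bash
python3 -m handwheel '[[0,0,0,0,15],[0,0,0,0,15],[0,0,0,0,15],[0,0,0,0,15],[0,0,0,0,15],[0,0,0,0,15],[0,0,0,0,15],[0,0,0,0,15]]'; python3 st.py
```

```text
time_s: 7.45
tcp_pos: [0.4504, -0.1751, 0.0175]
eef_rot: [180.0, -0.2, -176.5]
contact_force: [-5.8, -0.1, 9.6]
gripper_width: 0.0236
grip stage mm -119.5 0.0 z 17.5 yaw -0.01 F stage -5.8 0.3 9.6 M [-0.3   1.99  0.05] w 23.6 t 7.45
```

Run:
```python
from fit import *
from plant import vision,get_state
s=get_state();p=s["tcp_pos"];a=np.radians(s["eef_rot"][2]+180)
c=vision.capture("scene"); np.savez("scene1.npz",**c)
g=[p[0],p[1],a]
cor=np.array([(-.007,-.044,.01),(-.007,.044,.01),(-.007,-.012,.01),(-.007,.012,.01)])
print(((px(c,place(cor,g))-[270,200]+.5)*4).round(0).tolist())
v,u=np.mgrid[0:480,0:640]; Z=c["range_z"]
X=np.stack([(u-c["K"][0,2])/c["K"][0,0]*Z,(v-c["K"][1,2])/c["K"][1,1]*Z,Z],-1)
W=(X-c["t"])@c["R"]; 
C,S=np.cos(a),np.sin(a); d=W-[p[0],p[1],0]; L=np.stack([C*d[...,0]+S*d[...,1],-S*d[...,0]+C*d[...,1],d[...,2]],-1)*1e3
ok=Z>0
print("bench z",np.median(L[...,2][ok&(L[...,0]>-60)&(L[...,0]<-20)&(abs(L[...,1])<60)]))
for x in range(-10,110,8):
    m=ok&(abs(L[...,0]-x)<4)&(L[...,1]<-18)&(L[...,1]>-42)&(L[...,2]<40)
    if m.sum()>4: print(x,m.sum(),np.percentile(L[...,2][m],[10,50,90]).round(1))
m=ok&(abs(L[...,1])<10)&(L[...,2]>12)&(L[...,2]<44)&(abs(L[...,0])<30); print("block back x",m.sum(),np.percentile(L[...,0][m],[5,25,50,75]).round(1),L[...,2][m].max())
m=ok&(L[...,2]>14)&(L[...,2]<70)&(L[...,0]>50)&(L[...,0]<110)&(abs(L[...,1])<45); print("vials?",m.sum(), L[m][::max(1,m.sum()//8)].round(0).tolist())
```

```text
[[311.0, 479.0], [127.0, 407.0], [242.0, 452.0], [192.0, 432.0]]
bench z 322.40673328865535
-10 142 [-0.4  9.9 35.6]
-2 90 [ 0.4 10.2 31.4]
6 53 [ 8.8 11.1 33.4]
14 42 [ 8.7 10.2 11.7]
22 36 [ 9.2 10.6 11.9]
30 48 [ 8.9 10.2 12.1]
38 46 [ 9.3 10.7 12.4]
46 44 [ 8.7 10.5 12.2]
54 13 [ 8.3  9.4 10.6]
62 14 [12.7 14.  15.6]
block back x 143 [-9.4 -8.3 -7.6 -7. ] 43.932007553105706
vials? 11 [[73.0, 36.0, 15.0], [75.0, -17.0, 17.0], [74.0, -17.0, 15.0], [63.0, -17.0, 14.0], [63.0, -19.0, 15.0], [62.0, -24.0, 16.0], [63.0, -25.0, 16.0], [61.0, -26.0, 15.0], [63.0, -29.0, 15.0], [62.0, -30.0, 14.0], [63.0, -33.0, 15.0]]
```

Depth confirms the carrier is flat and rigidly in the grip: block back at -7.6 mm, rim at +62 mm, both as expected. So the tool is probably pressing it down and adding friction. I'll relieve it by 1 mm upward.

```bash
python3 -m handwheel '[[0,0,-0.25,0,15],[0,0,-0.25,0,15],[0,0,-0.25,0,15],[0,0,-0.25,0,15],[0,0,0,0,15],[0,0,0,0,15],[0,0,0,0,15],[0,0,0,0,15]]'; python3 st.py
python3 - <<'E'
from fit import *
T=load("top0.npz")
v,u=np.mgrid[0:480,0:640]
for n in("top0.npz","scene0.npz"):
    c=load(n);Z=c["range_z"]
    X=np.stack([(u-c["K"][0,2])/c["K"][0,0]*Z,(v-c["K"][1,2])/c["K"][1,1]*Z,Z],-1);W=(X-c["t"])@c["R"];a=np.radians(3.5);C,S=np.cos(a),np.sin(a);d=W-[.5697,-.1678,0]
    L=np.stack([C*d[...,0]+S*d[...,1],-S*d[...,0]+C*d[...,1],d[...,2]],-1)*1e3
    for x in range(-40,24,4):
        m=(Z>0)&(abs(L[...,0]-x)<2)&(abs(L[...,1])<38); print(x,m.sum(),np.percentile(L[...,2][m],[25,50,75]).round(1) if m.sum() else "")
E
```

```text
time_s: 8.5
tcp_pos: [0.4523, -0.175, 0.0186]
eef_rot: [180.0, 0.0, -176.5]
contact_force: [0.2, -1.2, -4.2]
gripper_width: 0.0239
grip stage mm -117.6 -0.0 z 18.6 yaw 0.01 F stage 0.1 -1.2 -4.2 M [0.02 0.11 0.04] w 23.9 t 8.5
-40 105 [-1.3 -0.4  0.8]
-36 104 [-1.2  0.1  0.9]
-32 101 [-1.4 -0.3  0.5]
-28 102 [-1.6 -0.7  0.7]
-24 105 [-1.5 -0.4  0.6]
-20 102 [-1.3 -0.5  0.5]
-16 98 [-1.6 -0.5  0.5]
-12 104 [-1.5 -0.2  0.7]
-8 101 [-1.3 -0.3  0.8]
-4 103 [-1.6 -0.5  0.6]
0 122 [0.1 2.6 4.1]
4 95 [2.5 3.8 4.9]
8 104 [2.7 3.9 4.7]
12 102 [2.5 3.7 4.7]
16 101 [2.5 3.5 4.8]
20 98 [2.7 3.8 4.7]
-40 0 
-36 1 [0.4 0.4 0.4]
-32 8 [0.7 1.3 1.6]
-28 31 [-0.   0.6  1.2]
-24 33 [-0.4  0.2  1.2]
-20 34 [-0.1  0.6  1.2]
-16 32 [-0.6  0.2  1.2]
-12 39 [-0.7  0.4  1.1]
-8 38 [0.  0.5 1.4]
-4 50 [-0.5  0.4  1.3]
0 87 [0.9 3.1 4.8]
4 67 [3.4 4.3 5.2]
8 51 [3.8 4.7 5.2]
12 55 [3.4 4.4 4.9]
16 58 [3.5 4.  5.1]
20 56 [3.6 4.3 5.1]
```

Fully relieved: the force is about 0 and Fz -4 N is the carrier's weight. Depth in both cameras also puts the sill at 0±1 mm. I'll continue to just before the climb.

```bash
python3 -m handwheel '[[-1.5,0,0,0,15],[-2.5,0,0,0,15],[-2.5,0,0,0,15],[-2.5,0,0,0,15],[-2.5,0,0,0,15],[-2.5,0,0,0,15],[-2,0,0,0,15],[0,0,0,0,15]]'; python3 st.py
```

```text
time_s: 9.5
tcp_pos: [0.4685, -0.174, 0.0185]
eef_rot: [-180.0, 0.0, -176.5]
contact_force: [-0.5, 0.7, -3.7]
gripper_width: 0.0239
grip stage mm -101.4 -0.1 z 18.5 yaw 0.01 F stage -0.5 0.7 -3.7 M [ 0.01  0.2  -0.02] w 23.9 t 9.5
```

```bash
python3 -m handwheel '[[-1.5,0,0,0,15],[-1.5,0,0,0,15],[-1.5,0,-0.2,0,15],[-1.5,0,-0.4,0,15],[-1.5,0,-0.4,0,15],[-1.5,0,-0.5,0,15],[-1.5,0,-0.5,0,15],[-1.5,0,-0.4,0,15]]'; python3 st.py
```

```text
time_s: 10.5
tcp_pos: [0.4804, -0.1733, 0.021]
eef_rot: [180.0, 0.0, -176.5]
contact_force: [-0.2, 0.2, -3.8]
gripper_width: 0.0238
grip stage mm -89.5 -0.0 z 21.0 yaw 0.01 F stage -0.1 0.2 -3.8 M [0.02 0.21 0.01] w 23.8 t 10.5
```

```bash
python3 -m handwheel '[[-1,0,0,0,15],[-1,0,0,0,15],[-1,0,0,0,15],[-1,0,-0.2,0,15],[-1,0,-0.2,0,15],[-1,0,-0.3,0,15],[-1,0,-0.3,0,15],[0,0,0,0,15]]'; python3 st.py
```

```text
time_s: 11.5
tcp_pos: [0.4874, -0.1729, 0.022]
eef_rot: [-180.0, 0.0, -176.5]
contact_force: [-0.4, -0.4, -3.9]
gripper_width: 0.024
grip stage mm -82.4 -0.0 z 22.0 yaw 0.01 F stage -0.5 -0.4 -3.9 M [-0.    0.15  0.03] w 24.0 t 11.5
```

```bash
python3 -m handwheel '[[-2,0,0,0,15],[-4,0,0.1,0,15],[-4,0,0.1,0,15],[-4,0,0.1,0,15],[-4,0,0,0,15],[-4,0,0,0,15],[-4,0,0,0,15],[-2,0,0,0,15]]'; python3 st.py
```

```text
time_s: 12.5
tcp_pos: [0.5155, -0.1712, 0.0217]
eef_rot: [-180.0, 0.0, -176.5]
contact_force: [-3.4, -1.0, 2.4]
gripper_width: 0.0239
grip stage mm -54.3 -0.1 z 21.7 yaw 0.01 F stage -3.5 -0.8 2.4 M [-0.08  0.84  0.01] w 23.9 t 12.5
```

```bash
python3 -m handwheel '[[-2,0,-0.2,0,15],[-3.5,0,0,0,15],[-3.5,0,0,0,15],[-3.5,0,0,0,15],[-3.5,0,0,0,15],[-3.5,0,0,0,15],[-3.5,0,0,0,15],[-2,0,0,0,15]]'; python3 st.py
```

```text
time_s: 13.5
tcp_pos: [0.5404, -0.1696, 0.0218]
eef_rot: [-180.0, 0.0, -176.5]
contact_force: [-1.4, 0.2, -0.3]
gripper_width: 0.0239
grip stage mm -29.4 -0.0 z 21.8 yaw 0.01 F stage -1.4 0.3 -0.3 M [-0.05  0.61 -0.04] w 23.9 t 13.5
```

```bash
python3 -m handwheel '[[-2,0,0,0,15],[-3.5,0,0,0,15],[-3.5,0,0,0,15],[-3.5,0,0,0,15],[-3.5,0,0,0,15],[-3.5,0,0,0,15],[-3.5,0,0,0,15],[-2,0,0,0,15]]'; python3 st.py
```

```text
time_s: 14.5
tcp_pos: [0.5654, -0.1681, 0.0218]
eef_rot: [-180.0, 0.0, -176.5]
contact_force: [-1.8, -0.5, -0.4]
gripper_width: 0.0233
grip stage mm -4.3 -0.0 z 21.8 yaw 0.02 F stage -1.8 -0.4 -0.4 M [-0.03  0.6   0.02] w 23.3 t 14.5
```

```bash
python3 -m handwheel '[[-1,0,0,0,15],[-1,0,0,0,15],[-1,0,0,0,15],[-1,0,0,0,15],[-1,0,0,0,15],[-1,0,0,0,15],[-1,0,0,0,15],[-1,0,0,0,15]]' 20; python3 st.py; python3 -m handwheel '[[-0.5,0,0,0,15],[-0.5,0,0,0,15],[-0.5,0,0,0,15],[-0.5,0,0,0,15],[-0.5,0,0,0,15],[-0.5,0,0,0,15],[-0.5,0,0,0,15],[0,0,0,0,15]]'; python3 st.py
```

```text
time_s: 15.5
tcp_pos: [0.5731, -0.1676, 0.0219]
eef_rot: [180.0, -0.0, -176.5]
contact_force: [-0.9, 0.1, -0.7]
gripper_width: 0.0239
grip stage mm 3.4 -0.0 z 21.9 yaw 0.01 F stage -0.9 0.1 -0.7 M [-0.12  0.52 -0.02] w 23.9 t 15.5
time_s: 16.5
tcp_pos: [0.5767, -0.1674, 0.0219]
eef_rot: [-180.0, 0.0, -176.5]
contact_force: [-1.1, 0.4, -0.4]
gripper_width: 0.0237
grip stage mm 7.0 -0.0 z 21.9 yaw 0.01 F stage -1.1 0.5 -0.4 M [-0.04  0.38 -0.01] w 23.7 t 16.5
```

```bash
python3 -m handwheel '[[-0.4,0,0,0,15],[-0.4,0,0,0,15],[-0.4,0,0,0,15],[-0.4,0,0,0,15],[-0.4,0,0,0,15],[-0.4,0,0,0,15],[-0.2,0,0,0,15],[0,0,0,0,15]]'; python3 st.py
```

```text
time_s: 17.5
tcp_pos: [0.5792, -0.1673, 0.0219]
eef_rot: [-180.0, 0.0, -176.5]
contact_force: [-1.7, -0.2, -1.3]
gripper_width: 0.0238
grip stage mm 9.5 -0.0 z 21.9 yaw 0.01 F stage -1.7 -0.1 -1.3 M [-0.05  0.51 -0.03] w 23.8 t 17.5
```

```bash
python3 -m handwheel '[[-0.4,0,0,0,15],[-0.4,0,0,0,15],[-0.4,0,0,0,15],[-0.4,0,0,0,15],[-0.4,0,0,0,15],[-0.4,0,0,0,15],[-0.2,0,0,0,15],[0,0,0,0,15]]'; python3 st.py
```

```text
time_s: 18.5
tcp_pos: [0.5817, -0.1671, 0.0218]
eef_rot: [-180.0, -0.0, -176.5]
contact_force: [-1.8, -0.1, 0.0]
gripper_width: 0.0238
grip stage mm 12.0 -0.1 z 21.8 yaw 0.01 F stage -1.8 0.1 0.0 M [-0.14  0.68  0.03] w 23.8 t 18.5
```

```bash
python3 -m handwheel '[[-0.4,0,0,0,15],[-0.4,0,0,0,15],[-0.4,0,0,0,15],[-0.4,0,0,0,15],[-0.4,0,0,0,15],[-0.4,0,0,0,15],[-0.2,0,0,0,15],[0,0,0,0,15]]'; python3 st.py
```

```text
time_s: 19.5
tcp_pos: [0.5819, -0.1673, 0.0217]
eef_rot: [180.0, -0.2, -176.5]
contact_force: [-10.1, -1.5, 7.1]
gripper_width: 0.0239
grip stage mm 12.2 -0.2 z 21.7 yaw -0.01 F stage -10.2 -0.9 7.1 M [-0.33  3.32  0.14] w 23.9 t 19.5
```

Contact with the stop at nose ≈115 mm. Adding a little and holding.

```bash
python3 -m handwheel '[[-0.3,0,0,0,15],[-0.3,0,0,0,15],[0,0,0,0,15],[0,0,0,0,15],[0,0,0,0,15],[0,0,0,0,15],[0,0,0,0,15],[0,0,0,0,15]]'; python3 st.py;  python3 -m handwheel '[[0,0,0,0,15],[0,0,0,0,15],[0,0,0,0,15],[0,0,0,0,15],[0,0,0,0,15],[0,0,0,0,15],[0,0,0,0,15],[0,0,0,0,15]]'; python3 st.py
```

```text
time_s: 20.5
tcp_pos: [0.5819, -0.1673, 0.0217]
eef_rot: [180.0, -0.3, -176.5]
contact_force: [-11.3, -0.8, 8.6]
gripper_width: 0.0238
grip stage mm 12.2 -0.3 z 21.7 yaw -0.02 F stage -11.3 -0.1 8.6 M [-0.38  3.94  0.12] w 23.8 t 20.5
time_s: 21.5
tcp_pos: [0.5819, -0.1673, 0.0217]
eef_rot: [180.0, -0.3, -176.5]
contact_force: [-11.5, -0.7, 8.9]
gripper_width: 0.0234
grip stage mm 12.2 -0.3 z 21.7 yaw -0.02 F stage -11.5 0.0 8.9 M [-0.33  3.88  0.14] w 23.4 t 21.5
```

Held over 2 s at about 11 N. I'll unload, open gradually, and rise.

```bash
python3 -m handwheel '[[0.4,0,0,0,15],[0.4,0,-0.1,0,15],[0.4,0,-0.1,0,15],[0.4,0,-0.1,0,15],[0.2,0,0,0,15],[0,0,0,0,15],[0,0,0,0,15],[0,0,0,0,15]]' 8; python3 st.py;  python3 -m handwheel '[[0,0,0,0,25],[0,0,0,0,26],[0,0,0,0,28],[0,0,0,0,30],[0,0,0,0,34],[0,0,0,0,40],[0,0,0,0,46],[0,0,0,0,46]]'; python3 st.py
python3 -m handwheel '[[0,0,-4,0,46],[0,0,-8,0,46],[0,0,-12,0,46],[0,0,-14,0,46],[0,0,-14,0,46],[0,0,-14,0,46],[0,0,-14,0,46],[0,0,0,0,46]]'; python3 st.py
```

```text
time_s: 22.5
tcp_pos: [0.5819, -0.1673, 0.0217]
eef_rot: [180.0, -0.1, -176.5]
contact_force: [-5.2, -2.6, -1.1]
gripper_width: 0.0237
grip stage mm 12.2 -0.2 z 21.7 yaw -0.01 F stage -5.3 -2.2 -1.1 M [-0.81  1.92  0.06] w 23.7 t 22.5
time_s: 23.5
tcp_pos: [0.5832, -0.167, 0.0222]
eef_rot: [180.0, -0.0, -176.5]
contact_force: [0.3, 0.4, -0.0]
gripper_width: 0.0455
grip stage mm 13.5 -0.0 z 22.2 yaw 0.0 F stage 0.3 0.4 -0.0 M [ 0.02 -0.02  0.01] w 45.5 t 23.5
time_s: 24.5
tcp_pos: [0.584, -0.167, 0.1037]
eef_rot: [-180.0, 0.1, -176.5]
contact_force: [-0.0, -0.2, -1.0]
gripper_width: 0.046
grip stage mm 14.3 -0.1 z 103.7 yaw 0.02 F stage -0.0 -0.2 -1.0 M [-0.06 -0.   -0.03] w 46.0 t 24.5
```

```bash
python3 -m handwheel '[[-5.5,-16,0,0,0],[-5.5,-16,0,0,0],[-5.5,-16,0,0,0],[-5.5,-16,0,0,0],[-5.5,-16,0,0,0],[-5.5,-16,0,0,0],[-5.5,-16,0,0,0],[-5.5,-20,0,0,0]]'; python3 st.py
python3 - <<'E'
from fit import *
from plant import vision,get_state
s=get_state();p=s["tcp_pos"]
out=[]
for n,o,sz,k in(("scene",(310,170),(140,140),3.5),("top",(295,150),(100,130),3)):
    c=vision.capture(n); im=c["color"][o[1]:o[1]+sz[1],o[0]:o[0]+sz[0],::-1]
    im=cv2.convertScaleAbs(cv2.resize(im,None,fx=k,fy=k,interpolation=cv2.INTER_CUBIC),alpha=1.4)
    for q in px(c,np.array([p,[p[0],p[1],.03]])): cv2.circle(im,tuple(np.int32((q-o+.5)*k).tolist()),3,(0,0,255),-1)
    draw(im,c,[seg((.058,-.095,.021),(.058,-.095,.051))],[.5697,-.1678,np.radians(3.5)],k,o,(0,255,0))
    out.append(cv2.copyMakeBorder(im,0,490-im.shape[0],0,0,0))
cv2.imwrite("pics/b1.png",np.hstack(out)[:,:800])
E
```

```text
time_s: 25.5
tcp_pos: [0.6356, -0.2971, 0.1022]
eef_rot: [180.0, 0.0, -176.5]
contact_force: [0.4, -0.2, -0.2]
gripper_width: 0.0003
grip stage mm 57.9 -133.1 z 102.2 yaw 0.03 F stage 0.4 -0.2 -0.2 M [-0.01 -0.03  0.  ] w 0.3 t 25.5
```

View pics/b1.png

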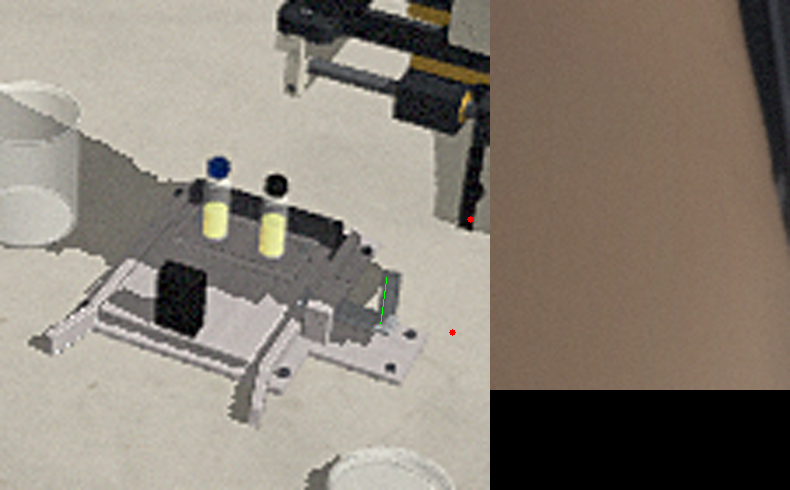

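The carrier sits on the stage with both vials upright at (215,200) and (273,220). The tool is 30–40 mm right of the pin at (390,295), clear of everything. Descending to push the bolt.

```bash
python3 -m handwheel '[[0,0,9,0,0],[0,0,9,0,0],[0,0,9,0,0],[0,0,9,0,0],[0,0,9,0,0],[0,0,9,0,0],[0,0,9,0,0],[0,0,8,0,0]]'; python3 st.py; python3 -m handwheel '[[0,2,0,0,0],[0,3,0,0,0],[0,3,0,0,0],[0,3,0,0,0],[0,3,0,0,0],[0,3,0,0,0],[0,3,0,0,0],[0,2,0,0,0]]'; python3 st.py
```

```text
time_s: 26.6
tcp_pos: [0.6351, -0.2961, 0.0305]
eef_rot: [180.0, -0.0, -176.5]
contact_force: [0.3, -0.3, -0.1]
gripper_width: 0.0008
grip stage mm 57.5 -132.0 z 30.5 yaw 0.01 F stage 0.3 -0.4 -0.1 M [-0.03 -0.11  0.03] w 0.8 t 26.6
time_s: 27.6
tcp_pos: [0.6338, -0.2741, 0.0313]
eef_rot: [-180.0, 0.0, -176.5]
contact_force: [-0.2, -1.9, 1.7]
gripper_width: 0.0006
grip stage mm 57.5 -110.0 z 31.3 yaw 0.01 F stage -0.3 -1.9 1.7 M [-0.57  0.15 -0.01] w 0.6 t 27.6
```

```bash
python3 -m handwheel '[[0,2,0,0,0],[0,2,0,0,0],[0,2,0,0,0],[0,2,0,0,0],[0,2,0,0,0],[0,2,0,0,0],[0,2,0,0,0],[0,0,0,0,0]]'; python3 st.py; python3 -m handwheel '[[0,1,0,0,0],[0,1,0,0,0],[0,1,0,0,0],[0,0.5,0,0,0],[0,0.5,0,0,0],[0,0,0,0,0],[0,0,0,0,0],[0,0,0,0,0]]'; python3 st.py
```

```text
time_s: 28.6
tcp_pos: [0.6329, -0.2598, 0.0311]
eef_rot: [180.0, -0.0, -176.5]
contact_force: [-0.8, -0.4, 0.1]
gripper_width: 0.0008
grip stage mm 57.5 -95.7 z 31.1 yaw 0.01 F stage -0.9 -0.3 0.1 M [-0.24  0.15 -0.02] w 0.8 t 28.6
time_s: 29.6
tcp_pos: [0.6327, -0.2561, 0.0311]
eef_rot: [180.0, -0.0, -176.5]
contact_force: [-1.3, -1.1, 0.2]
gripper_width: 0.0003
grip stage mm 57.5 -92.0 z 31.1 yaw 0.01 F stage -1.4 -1.0 0.2 M [-0.34  0.2   0.03] w 0.3 t 29.6
```

```bash
python3 -m handwheel '[[0,0.5,0,0,0],[0,0.5,0,0,0],[0,0.5,0,0,0],[0,0.5,0,0,0],[0,0.5,0,0,0],[0,0.5,0,0,0],[0,0,0,0,0],[0,0,0,0,0]]'; python3 st.py
```

```text
time_s: 30.6
tcp_pos: [0.6325, -0.2534, 0.0312]
eef_rot: [-180.0, 0.0, -176.5]
contact_force: [-1.8, -4.3, -0.6]
gripper_width: 0.0006
grip stage mm 57.5 -89.3 z 31.2 yaw 0.0 F stage -2.1 -4.2 -0.6 M [-1.67  0.24  0.07] w 0.6 t 30.6
```

```bash
python3 -m handwheel '[[0,0.5,0,0,0],[0,0.5,0,0,0],[0,0.5,0,0,0],[0,0.5,0,0,0],[0,0,0,0,0],[0,0,0,0,0],[0,0,0,0,0],[0,0,0,0,0]]'; python3 st.py
```

```text
time_s: 31.6
tcp_pos: [0.6325, -0.2531, 0.0313]
eef_rot: [-179.9, 0.0, -176.5]
contact_force: [-0.3, -13.5, -1.7]
gripper_width: 0.0002
grip stage mm 57.5 -89.0 z 31.3 yaw -0.01 F stage -1.1 -13.4 -1.7 M [-4.7   0.08 -0.01] w 0.2 t 31.6
```

Rigid end reached: the force rose to 13 N with no further motion. Backing off and rising for a check.

```bash
python3 -m handwheel '[[0,-2,0,0,0],[0,-6,0,0,0],[0,-8,0,0,0],[0,-8,0,0,0],[0,-8,0,0,0],[0,-4,-4,0,0],[0,0,-15,0,0],[0,0,-20,0,0]]';python3 -m handwheel '[[0,-10,-20,0,0],[0,-20,-20,0,0],[0,-20,-20,0,0],[0,-20,-10,0,0],[0,-20,0,0,0],[0,-20,0,0,0],[0,-10,0,0,0],[0,0,0,0,0]]'; python3 st.py
python3 - <<'E'
from fit import *
from plant import vision
c=vision.capture("scene"); o=(290,170);k=4
im=c["color"][170:310,290:480,::-1]
im=cv2.convertScaleAbs(cv2.resize(im,None,fx=k,fy=k,interpolation=cv2.INTER_CUBIC),alpha=1.4)
draw(im,c,[seg((.058,-.067,.021),(.058,-.067,.051))],[.5697,-.1678,np.radians(3.5)],k,o,(0,255,0))
cv2.imwrite("pics/end.png",im)
E
```

```text
time_s: 32.6
tcp_pos: [0.6345, -0.287, 0.0711]
eef_rot: [180.0, -0.0, -176.5]
contact_force: [0.3, -0.7, 0.4]
gripper_width: 0.0004
time_s: 33.6
tcp_pos: [0.6415, -0.4075, 0.1392]
eef_rot: [180.0, -0.1, -176.6]
contact_force: [0.8, 0.3, -0.4]
gripper_width: 0.0003
grip stage mm 57.1 -243.6 z 139.2 yaw -0.05 F stage 0.8 0.2 -0.4 M [ 0.03  0.04 -0.  ] w 0.3 t 33.6
```

View pics/end.png

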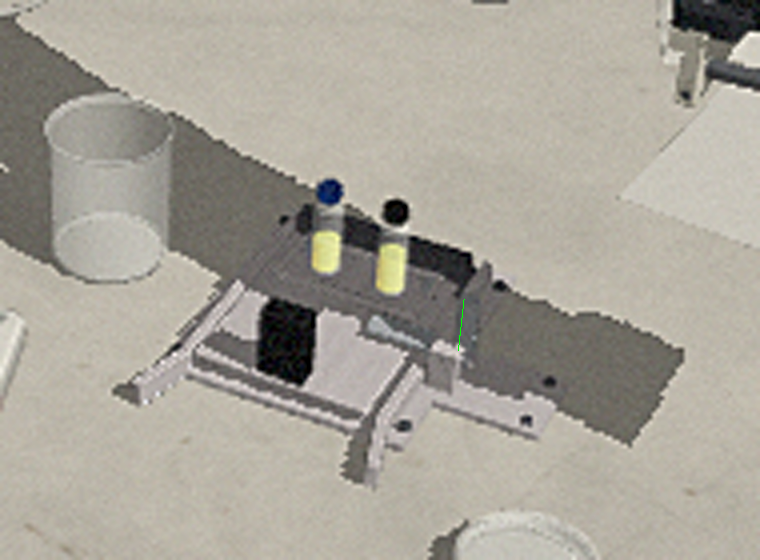

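The final picture shows the bolt's tongue reaching over the carrier plate at about (370–420, 325–345), with the pin against the bridge. Both vials are upright at (328,225) and (393,248), and the gripper is well clear. Handing in.

```bash
python3 -c "
from plant import r; r.close_job()"
```

```text
the job is handed in; nothing more can be done
```

The carrier is on the stage against the end stop, the bolt is fully in over it, and the job was handed in at about 34 s of the 69 allowed. The handing-in reports no verdict.

**What I did**
- I pinched the grip block, squared the carrier to the stage and slid it over the sill and between the rails.
- Contact with the stop came with the nose about 115 mm past the sill. I pressed there for over 2 s.
- I then unloaded, let go, and pushed the bolt until it met its rigid end (force rose to 13 N with no further motion).

**Last checks**
- The final picture shows both vials upright, the bolt's tongue over the carrier plate and the gripper well clear. The beaker and the visible part of the petri dish looked undisturbed.
- The tool read 11.5 N along the push. I estimate about 9 N of that reached the stop, the rest being friction, because I was also pressing down at about 9 N. The stop force itself was not measured.
- I did not measure the nose-to-stop gap after letting go. The grip position had not moved while unloading, and the tool was still pushing forward with about 5 N just before release.

**What did not go as planned**
- Early in the slide the reaction was 8 N because the tool was pressing the carrier down; raising it 1 mm cured that.
- At the sill the force reading suggests the tool carried most of the carrier's weight, at most about 4.5 mm up. It was partly carried over the step rather than riding up on its runners alone, but stayed well under the 12 mm limit.
- My first automatic fit of the carrier's pose was wrong by several degrees. I replaced it with hand-picked points, and a later depth check agreed with those.

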